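# Crack open a sealed pot with its lever sleeve

### The arm

A 6-joint arm with a two-finger parallel gripper is mounted at the origin on a cart in front of the work surface, level with it; the furniture and walls round the work are solid. World frame = base frame: x ahead of the robot, y to its left, z up, the work surface at z = 0. Lengths are in m, angles in rad, forces in N, time in s.
With the tool pointing down it reaches from about 0.25 to 0.725 m from the base axis. Payload 4 kg.
Tool frame: the origin (TCP) lies on the centre line of the jaws, within the pads' length; the fingertips stand robot.tips_ahead ahead of it and the grasp point (between the pads) lies 8 mm behind it (robot.tips_ahead is the distance from the TCP to the fingertips, in m); z points along the fingers, y is the line along which they close (so a half turn about z gives the same grasp; the last joint's range is limited). The gripper opens to 85 mm and grips with 20 to 120 N. Pads are 22 mm wide; open, the fingers measure 114 mm over their backs; the gripper's body (76 mm by 85 mm) begins 54 mm behind the grasp point. The pads swing forward as they close: fully open they stand 13 mm farther back than shut.
Start: joints at [0, 0.241, 0.005, 1.335, 0, 1.571], TCP at [0.5, -0, 0.242] pointing down, gripper open.
Joint ranges: [-2.72, 2.72], [-1.05, 1.87], [-1.09, 1.28], [-1.99, 2.15], [-1.42, 1.44], [-3.14, 3.14]. Speed limits (rad/s): [2.79, 2.79, 3.14, 3.14, 3.14, 3.14].

### API

Orientations are given as a 3x3 rotation matrix whose columns are the frame's x, y, z axes.
In Python, from plant import robot gives the robot as it stands. Calls block until the motion is done:
- robot.reach(position, orientation): joint-space move of the TCP to a pose.
- robot.move_l(position, rot=None, max_speed=0.15, f_stop=None): straight line of the TCP; rot=None keeps the orientation; max_speed is the mean speed in m/s. With f_stop (N) it stops when the force on the tool has changed by that much, and returns True; else False.
- robot.goto_joints(angles): joint-space move.
- robot.open_gripper() and robot.close_gripper(f_grip=None): open the fingers fully, or close them until they stop; f_grip is the grip in N (None keeps the last).
- robot.dwell(seconds).
- robot.inverse_kinematics(position, orientation): joint angles nearest the present ones, or None.
- robot.get_obs(): the state.
- robot.grab_frame(name): name is "scene" or "side" or "wrist"; returns (picture, depth): 480x640x3 uint8, red, green, blue; 480x640 float32, m along the optical axis (not along the pixel's ray), 0 where there is no reading.
- robot.camera_info(name): a dict with "camera_matrix" (3x3 intrinsics, pixels), "camera_from_world" (4x4, takes a point from world to camera coordinates); the wrist camera has in their place "mount" (4x4, takes a point from camera to tool coordinates, whose origin is the TCP and whose axes are the flange's). Camera axes: x right, y down, z forward; pixel columns grow to the right and rows downward; lengths in m; the calibration is good to about 2 mm. A picture is of the moment at which its call begins: read the wrist's pose just before it. camera_info takes no time and is no camera call.
A pose or a line that the arm cannot do raises robot.MotionError and nothing moves.
- robot.hand_in(): hands the job in; it is judged then, once.
Trained networks look in the newest picture that a camera, given by its name, has taken for a name from the list of things; names that differ only in an ending like _2 or _b are one class to them, and where a whole thing is asked for, a point or a joint stands for the part that bears it (a point fixed in the world has none). Each returns a list of dicts, best first, with "conf" (0 to 1); they miss things now and then, are a little off and sometimes report something else, mostly with a low value. They report only what shows in the picture. A call takes as long as a camera call. They do not tell look-alikes from the thing itself.
- robot.find_in(camera, query): "rect" ([left, top, right, bottom] in pixels, round what is visible of it).
- robot.mark_of(camera, query): "location" ([column, row] in pixels: a listed point, or the origin of a listed thing).
The state is a dict: "clock": time; "qpos": joint angles; "dq": joint speeds; "effort": joint torques, N m; "tcp_pos": TCP position; "eef_rot": TCP orientation; "contact_force": force on the tool from outside, world axes, zero at the start; "ft_torque": the same for the moment, N m; "finger_gap": finger opening in m; "grasp_force": force on a finger pad.
Only numpy, scipy, OpenCV 4.12 (cv2) and the standard library are available. Lean on these libraries where they do the work, as an engineer would, in place of code of your own. Each camera call takes 0.05 s, during which the arm holds its last target. There are 200 camera calls.

### The job

Push the loose steel sleeve fully down onto the upright spigot on the lid of the sealed pot, while the lid is still shut. Then, holding the sleeve, pull it over toward the pot's hinge to break the lid free of its sticky gasket, without letting the lid fly wide open, so that the lid's rim across from the hinge stands about 20 mm clear of the pot; finish while still gripping the sleeve (fully on the spigot) and holding the lid still at that gap. Touch the pot and lid only through the sleeve at the end, and leave the other objects where they are.

Things in the scene. Friction and masses are not known exactly. Their poses are not given: they have to be found in the camera images.
- pot: Low round aluminium pot, 117 mm across, screwed to the worktop by four small feet (fixed; feet reach 75 mm from the centre). Origin: centre of its underside on the worktop; z up. The hinge lies on its own -x side, roughly toward the robot; the lid's rim on the +x side lifts. Top of the shut lid at z = 70 mm. The spigot stands above the origin when the lid is shut
- pot_hinge (a point): middle of the hinge axis, on the pot, 64 mm from its centre along the pot's -x, 66 mm above the worktop; same axes as the pot. The axis runs along the pot's y
- pot_lid (a joint): lid angle about the hinge, rad: 0 shut, grows as the rim across from the hinge lifts; stop at 0.45. The gasket takes about 1.5 N m about the hinge to start (weights included); its pull is greatest at the start and lets go suddenly near 0.05 rad, then only weight is left. Let go, the lid falls back to 0.06 or less. The far rim is 122 mm from the hinge: 0.16 rad is a 20 mm gap
- spigot_foot (a point): centre of the foot of the round steel spigot, on a 40 mm wide shoulder disc on top of the lid where the seated sleeve's end rests; 75 mm above the worktop when shut. z along the spigot, turns with the lid; x, y as the pot's. Spigot: 20 mm diameter, 60 mm tall, the top 9 mm tapering to 11 mm
- lid_far_rim (a point): underside of the lid's rim at the point across from the hinge; 60.5 mm above the worktop when shut
- sleeve: Loose straight steel tube, 120 mm long, outside 32 mm, bore 22 mm right through (1 mm clearance all round on the spigot), 0.25 kg, standing on end on the worktop. Origin: centre of its lower end; z along the tube, up. On the spigot it has about 0.04 rad of tilting play, taken up (0.05 to 0.07 under load) before the lid follows a sideways pull
- fitting_plug: bystander: black iron pipe plug, 32x42x32 mm, origin under its centre
- paste_tin: bystander: flat round tin with a white lid, 77 mm across, 40 mm high, origin under its centre
- elbow_galv: bystander: grey galvanised pipe elbow, 64x64x40 mm, origin under its centre
- wall_edge (a point): near lower edge of the bay's left side wall (fixed, 1.3 m tall), on its inner face; the wall runs on from here in world +x, its 35 mm thickness lies on the +y side; a low 70 mm high step goes on for 150 mm in -x. An arm that starts beyond it must come round in front
Things that resemble listed ones, but are neither listed nor needed, are in the scene too. Leave any pink or purple look-alike of the sleeve alone.

How it is judged:
By the outcome, as a careful person would: the job done as asked, in the order asked, and still so for the second after the job is handed in, while the arm keeps its last pose, push and grip.
It also fails if it takes over 54 s, if anything falls off the work surface, if the arm or the gripper's body presses on something with over 40 N, if the wrist force passes 120 N, or if a joint passes its speed limit or range.

## Working session

There is one attempt and no reset: what is moved stays moved. The work goes in short steps, each a Python script; the robot and the scene stay as the last script left them, time stands still between calls to the robot, and variables do not carry over. Pictures are saved under pics/ and viewed, at most 10 in all, crops included, and the job is handed in when it is done.

```bash
ls; mkdir -p pics
cat > h.py <<'E'
import numpy as np, cv2
from plant import robot
def save(n,f): cv2.imwrite(f,cv2.cvtColor(n,cv2.COLOR_RGB2BGR))
def cam(c):
    i=robot.camera_info(c); K=np.array(i["camera_matrix"])
    if "mount" in i:
        o=robot.get_obs(); T=np.eye(4); T[:3,:3]=o["eef_rot"]; T[:3,3]=o["tcp_pos"]
        W=T@np.array(i["mount"])
    else: W=np.linalg.inv(np.array(i["camera_from_world"]))
    return K,W
def ray(K,W,p):
    d=W[:3,:3]@np.linalg.inv(K)@[p[0],p[1],1]; return W[:3,3],d
def onz(K,W,p,z):
    o,d=ray(K,W,p); return o+d*(z-o[2])/d[2]
def proj(K,W,P):
    q=np.linalg.inv(W)@np.append(P,1); q=K@q[:3]; return q[:2]/q[2]
def cloud(K,W,dep):
    v,u=np.mgrid[:480,:640]; c=np.stack([(u-K[0,2])/K[0,0]*dep,(v-K[1,2])/K[1,1]*dep,dep],-1)
    P=c@W[:3,:3].T+W[:3,3]; P[dep<=0]=np.nan; return P
E
python3 - <<'E'
from h import *
print(robot.tips_ahead, robot.get_obs()["clock"])
ims=[]
for c in("scene","side"):
    K,W=cam(c); im,d=robot.grab_frame(c); np.savez(f"{c}.npz",im=im,d=d,K=K,W=W); P=cloud(K,W,d)
    print(c,"cam at",W[:3,3].round(3))
    for q in("pot","sleeve","fitting_plug","paste_tin","elbow_galv"):
        print(q,[(np.round(r["rect"]).astype(int).tolist(),round(r["conf"],2)) for r in robot.find_in(c,q)])
    for q,z in(("pot",0),("pot_hinge",.066),("spigot_foot",.075),("lid_far_rim",.0605),("sleeve",0),("wall_edge",0)):
        print(q,[(np.round(r["location"],1).tolist(),round(r["conf"],2),onz(K,W,r["location"],z).round(3).tolist()) for r in robot.mark_of(c,q)])
    save(im,f"pics/{c}.png")
E
```

```text
pics
0.011 0.0
scene cam at [-0.015  0.845  0.688]
pot [([206, 248, 286, 337], 0.88), ([209, 249, 286, 305], 0.6)]
sleeve [([343, 190, 361, 247], 0.85), ([355, 177, 371, 229], 0.76), ([320, 180, 335, 234], 0.56)]
fitting_plug [([291, 246, 311, 264], 0.68)]
paste_tin [([321, 257, 358, 297], 0.98), ([209, 249, 284, 307], 0.22)]
elbow_galv [([395, 188, 413, 211], 0.93)]
pot [([240.9, 310.3], 0.68, [0.524, 0.257, 0.0])]
pot_hinge [([277.2, 284.1], 0.78, [0.461, 0.223, 0.066])]
spigot_foot [([243.7, 275.8], 0.69, [0.52, 0.244, 0.075]), ([324.8, 226.2], 0.37, [0.48, 0.026, 0.075])]
lid_far_rim [([213.6, 283.0], 0.7, [0.566, 0.275, 0.06])]
sleeve [([350.6, 238.4], 0.93, [0.465, -0.061, 0.0]), ([361.9, 225.1], 0.86, [0.469, -0.122, 0.0]), ([326.6, 228.7], 0.61, [0.531, -0.067, 0.0])]
wall_edge [([338.4, 285.9], 0.45, [0.404, 0.099, 0.0])]
side cam at [-0.005 -0.939  0.519]
pot [([245, 182, 312, 256], 0.95)]
sleeve [([334, 255, 354, 326], 0.96), ([347, 234, 365, 305], 0.64), ([307, 244, 328, 308], 0.59)]
fitting_plug [([302, 256, 310, 275], 0.49)]
paste_tin [([238, 249, 279, 285], 0.61)]
elbow_galv [([333, 333, 373, 371], 0.6)]
pot [([281.3, 240.4], 0.71, [0.526, 0.257, 0.0])]
pot_hinge [([260.4, 221.8], 0.94, [0.461, 0.222, 0.066])]
spigot_foot [([278.8, 212.0], 0.96, [0.513, 0.242, 0.075])]
lid_far_rim [([294.0, 210.5], 0.77, [0.567, 0.278, 0.06])]
sleeve [([354.2, 297.4], 0.92, [0.536, -0.06, 0.0]), ([342.6, 320.1], 0.67, [0.474, -0.127, 0.0]), ([319.9, 306.8], 0.59, [0.46, -0.068, 0.0])]
wall_edge [([240.6, 225.0], 0.91, [0.475, 0.387, 0.0]), ([349.6, 361.5], 0.27, [0.42, -0.246, 0.0])]
```

Run:
```python
import cv2,numpy as np
a=cv2.imread("pics/scene.png")[150:360,180:440]; b=cv2.imread("pics/side.png")[160:390,210:400]
a=cv2.resize(a,None,fx=3,fy=3,interpolation=2); b=cv2.resize(b,None,fx=2.6,fy=2.6,interpolation=2)
cv2.imwrite("pics/a.png",a);cv2.imwrite("pics/b.png",b)
```

```text
(no output)
```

View pics/scene.png

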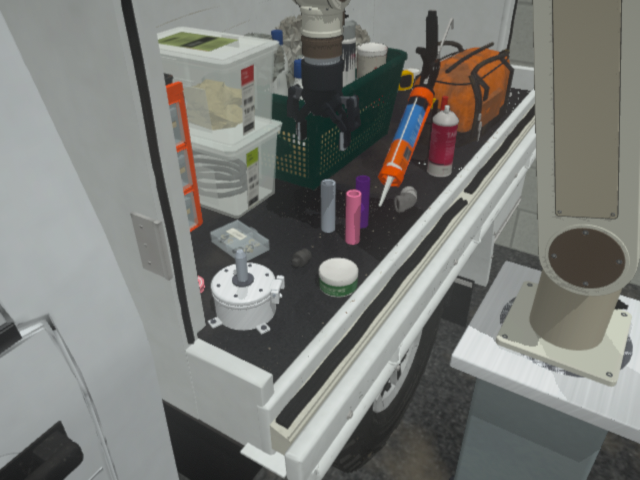

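View pics/a.png

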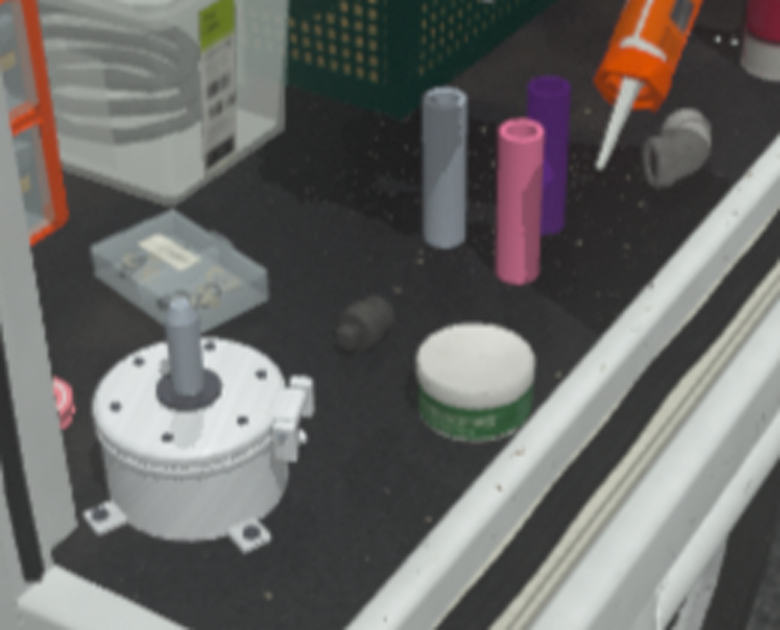

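View pics/b.png

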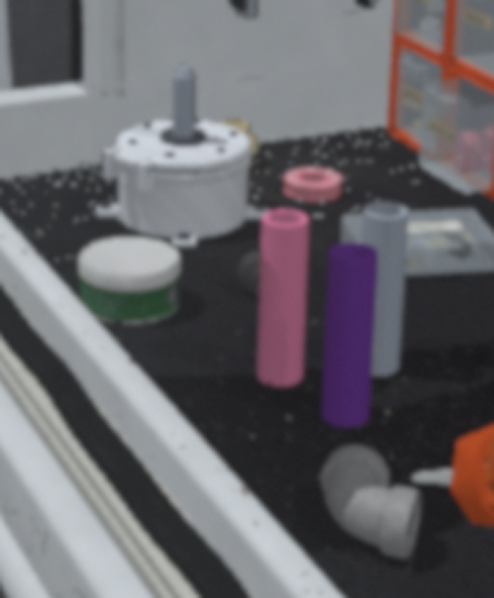

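The only bare-steel tube is grey, at scene (328,207) and side (356,270), standing at about (0.533, -0.064). The look-alikes are pink at scene (352,217) and purple at scene (363,203), so I'll leave both alone. The pot is at scene (245,290) and its hinge at (290,400 in the crop), toward the robot. Next I'll measure with the wrist camera.

```bash
cat >> h.py <<'E'
def Rdown(yaw):  # tool y (closing line) at world angle yaw, z down
    y=np.array([np.cos(yaw),np.sin(yaw),0]); z=np.array([0,0,-1.]); return np.stack([np.cross(y,z),y,z],1)
def roty(ax,a): return cv2.Rodrigues(np.array(ax,float)*a)[0]
E
python3 - <<'E'
from h import *
o=robot.get_obs(); print(o["eef_rot"].round(2).tolist()); i=robot.camera_info("wrist"); print(np.round(i["mount"],3).tolist())
yaw=.43; h=np.array([.461,.2225,.066]); c=h+.064*np.array([np.cos(yaw),np.sin(yaw),0])
ay=[-np.sin(yaw),np.cos(yaw),0]
for y in(yaw,yaw+np.pi,yaw+np.pi/2,yaw-np.pi/2):
  for g in(.085,.1):
    r=[]
    for th,p in((0,c*[1,1,0]+[0,0,.15+g-.008]),(0,c*[1,1,0]+[0,0,.075+g-.008]),(-.22,None),(-.35,None)):
        R=roty(ay,th)@Rdown(y)
        if p is None: p=h+roty(ay,th)@(c*[1,1,0]+[0,0,.075+g-.008]-h)
        q=robot.inverse_kinematics(p,R); r.append(None if q is None else np.round(q,2).tolist())
    print(round(y,2),g,r)
for z in(.3,):
  for y in(np.pi/2,-np.pi/2,-.79,2.36): print(y,robot.inverse_kinematics([.533,-.064,z],Rdown(y)))
E
```

```text
[[-0.0, 1.0, -0.0], [1.0, 0.0, -0.0], [-0.0, -0.0, -1.0]]
[[-0.001, -0.96, -0.279, 0.071], [1.0, -0.001, -0.001, 0.0], [0.001, -0.279, 0.96, -0.132], [0.0, 0.0, 0.0, 1.0]]
0.43 0.085 [[0.45, 0.4, 0.19, 1.36, 0.0, 1.59], [0.45, 0.44, 0.05, 1.18, 0.0, 1.59], [0.45, 0.24, -0.23, 0.88, -0.0, 1.59], [0.45, 0.13, -0.4, 0.69, -0.01, 1.59]]
0.43 0.1 [[0.45, 0.39, 0.22, 1.4, 0.0, 1.59], [0.45, 0.43, 0.08, 1.22, 0.0, 1.59], [0.45, 0.22, -0.22, 0.91, -0.0, 1.59], [0.45, 0.11, -0.38, 0.73, -0.01, 1.59]]
3.57 0.085 [[0.45, 0.4, 0.19, 1.36, 0.0, -1.55], [0.45, 0.44, 0.05, 1.18, 0.0, -1.55], [0.45, 0.24, -0.23, 0.88, -0.0, -1.55], [0.45, 0.13, -0.4, 0.69, -0.01, -1.55]]
3.57 0.1 [[0.45, 0.39, 0.22, 1.4, 0.0, -1.55], [0.45, 0.43, 0.08, 1.22, 0.0, -1.55], [0.45, 0.22, -0.22, 0.91, -0.0, -1.55], [0.45, 0.11, -0.38, 0.73, -0.01, -1.55]]
2.0 0.085 [[0.45, 0.4, 0.19, 1.36, 0.0, 0.02], [0.45, 0.44, 0.05, 1.18, 0.0, 0.02], [0.45, 0.24, -0.23, 0.88, -0.0, 0.02], [0.45, 0.13, -0.4, 0.69, -0.01, 0.02]]
2.0 0.1 [[0.45, 0.39, 0.22, 1.4, 0.0, 0.02], [0.45, 0.43, 0.08, 1.22, 0.0, 0.02], [0.45, 0.22, -0.22, 0.91, -0.0, 0.02], [0.45, 0.11, -0.38, 0.73, -0.01, 0.02]]
-1.14 0.085 [[0.45, 0.4, 0.19, 1.36, 0.0, -3.12], [0.45, 0.44, 0.05, 1.18, 0.0, -3.12], [0.45, 0.24, -0.23, 0.88, -0.0, -3.12], [0.45, 0.13, -0.4, 0.69, -0.01, -3.12]]
-1.14 0.1 [[0.45, 0.39, 0.22, 1.4, 0.0, -3.12], [0.45, 0.43, 0.08, 1.22, 0.0, -3.12], [0.45, 0.22, -0.22, 0.91, -0.0, -3.12], [0.45, 0.11, -0.38, 0.73, -0.01, -3.12]]
1.5707963267948966 [-0.11950291  0.29996637  0.23334929  1.50417924  0.         -0.11950291]
-1.5707963267948966 [-0.11950291  0.29996637  0.23334929  1.50417924  0.          3.02208975]
-0.79 [-0.11950291  0.29996637  0.23334929  1.50417924  0.          2.24129342]
2.36 [-0.11950291  0.29996637  0.23334929  1.50417924  0.         -0.90870658]
```

```bash
cat > look.py <<'E'
from h import *
import sys
def look(n,qs):
    robot.dwell(.2); K,W=cam("wrist"); im,d=robot.grab_frame("wrist"); np.savez(n+".npz",im=im,d=d,K=K,W=W); save(im,f"pics/{n}.png")
    for q,z in qs:
        print(q,[(np.round(r["location"],1).tolist(),round(r["conf"],2),onz(K,W,r["location"],z).round(4).tolist()) for r in robot.mark_of("wrist",q)])
    return K,W,im,d
E
python3 - <<'E'
from look import *
robot.reach([.49,.23,.27],Rdown(2.0))
look("wp",(("pot",0),("pot_hinge",.066),("spigot_foot",.075),("lid_far_rim",.0605)))
robot.reach([.52,-.055,.27],Rdown(2.36))
K,W,im,d=look("ws",(("sleeve",0),))
P=cloud(K,W,d); m=(abs(P[...,2]-.12)<.004); 
print([ (r["rect"],r["conf"]) for r in robot.find_in("wrist","sleeve")], m.sum(), robot.get_obs()["clock"])
n,l,s,ce=cv2.connectedComponentsWithStats(m.astype(np.uint8))
for k in range(1,n):
    if s[k,4]>60: print(s[k],ce[k],np.nanmean(P[l==k],0).round(4),im[l==k].mean(0).round())
z=np.load("wp.npz"); P=cloud(z["K"],z["W"],z["d"])
for lo,hi in((.132,.138),(.067,.072),(.073,.077),(.1,.12)):
    m=(P[...,2]>lo)&(P[...,2]<hi); print(lo,m.sum(),np.nanmin(P[m],0).round(4),np.nanmax(P[m],0).round(4))
cv2.imwrite("pics/both.png",cv2.resize(cv2.cvtColor(np.hstack([z["im"],im]),4),(800,300)))
E
```

```text
pot []
pot_hinge [([330.2, 175.6], 0.61, [0.4575, 0.2242, 0.066])]
spigot_foot [([330.7, 240.9], 0.57, [0.516, 0.2517, 0.075]), ([321.8, 289.8], 0.32, [0.569, 0.2659, 0.075])]
lid_far_rim [([322.6, 285.7], 0.91, [0.5705, 0.2676, 0.0605])]
sleeve [([304.5, 124.9], 0.79, [0.4764, -0.1246, 0.0]), ([304.4, 189.9], 0.67, [0.5292, -0.073, 0.0])]
[([339.3, 146.3, 387.2, 190.6], 0.95), ([283.3, 95.1, 320.4, 137.2], 0.9)] 3258 4.5
[279  96  40  42 702] [298.81766382 115.84045584] [ 0.473  -0.1266  0.12  ] [113.  60. 146.]
[  0 115 105  92 537] [ 51.7839851  160.75605214] [ 0.6404 -0.2432  0.1209] [25. 53. 47.]
[351 147  39  39 647] [370.4683153  165.74806801] [ 0.459  -0.0582  0.12  ] [211. 125. 160.]
[281 195  37  36 582] [298.6443299  212.75773196] [ 0.5292 -0.0721  0.1199] [179. 183. 194.]
[  0 208  97 111 302] [ 47.54304636 262.55298013] [ 0.7209 -0.1975  0.1205] [23. 50. 46.]
[ 71 295  71  45 463] [109.06479482 315.69330454] [ 0.7252 -0.1279  0.12  ] [149. 150. 148.]
0.132 767 [0.4796 0.1211 0.132 ] [0.806 0.422 0.138]
0.067 12489 [ 0.3409 -0.0743  0.067 ] [0.8025 0.5324 0.072 ]
0.073 1768 [ 0.3458 -0.0732  0.073 ] [0.8038 0.532  0.077 ]
0.1 4173 [ 0.4344 -0.0562  0.1   ] [0.8349 0.5328 0.12  ]
```

View pics/both.png

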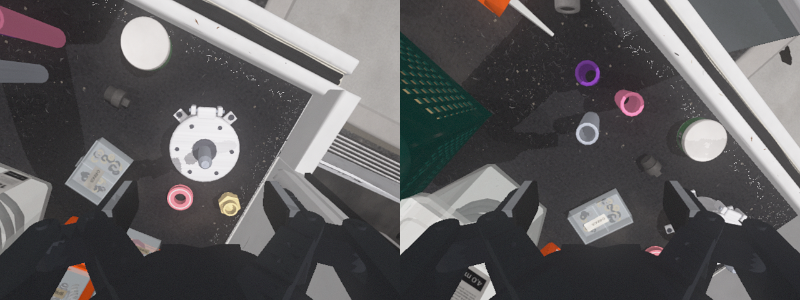

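The left half, over the pot, shows the pot at (205,145), its hinge at the top of it at (207,113), the spigot at (205,150), and no lid contact. The right half shows the grey sleeve at (588,127), pink at (630,102) and purple at (588,72). I'll refine the positions by fitting known-radius circles to the depth data.

Run:
```python
from h import *
from scipy.optimize import least_squares
def fit(P,g,zr,r,rad=None):
    m=(np.hypot(P[...,0]-g[0],P[...,1]-g[1])<rad)&(P[...,2]>zr[0])&(P[...,2]<zr[1])
    q=P[m][:,:2]
    if len(q)<15: return len(q)
    s=least_squares(lambda c:np.hypot(*(q-c).T)-r,g,loss="soft_l1",f_scale=.001); return len(q),s.x.round(4),round(float(np.median(abs(s.fun)))*1e3,2)
for n in("scene","side","wp","ws"):
    z=np.load(n+".npz"); P=cloud(z["K"],z["W"],z["d"])
    print(n,"sleeve side",fit(P,[.531,-.068],(.01,.112),.016,.03),"spigot",fit(P,[.517,.247],(.08,.124),.010,.022),"pot wall",fit(P,[.517,.247],(.02,.05),.0585,.066))
    # lid outline circle: extreme points per azimuth
    m=(np.hypot(P[...,0]-.517,P[...,1]-.247)<.075)&(abs(P[...,2]-.070)<.003); q=P[m][:,:2]
    print("  lid top min/max",q.min(0).round(4),q.max(0).round(4),((q.min(0)+q.max(0))/2).round(4),"medz",np.nanmedian(P[m][:,2]).round(4),len(q))
    m=(np.hypot(P[...,0]-.517,P[...,1]-.247)<.02)&(P[...,2]>.1325); print("  spigot top",P[m].mean(0).round(4) if m.any() else 0,m.sum(), np.nanmax(P[m][:,2]) if m.any() else 0)
    # table height
    m=(np.hypot(P[...,0]-.5,P[...,1]-.05)<.04); print("  table",np.nanmedian(P[m][:,2]).round(4))
c=cv2.cvtColor(np.load("wp.npz")["im"][150:310,240:420],4)
cv2.imwrite("pics/pot.png",cv2.resize(c,None,fx=3.7,fy=3.7,interpolation=2))
```

```text
scene sleeve side (588, array([ 0.5293, -0.0698]), 1.02) spigot (224, array([0.518 , 0.2497]), 0.65) pot wall (712, array([0.5196, 0.2473]), 0.91)
  lid top min/max [0.4422 0.194 ] [0.5739 0.3089] [0.508  0.2515] medz 0.0691 1692
  spigot top [0.5168 0.251  0.1339] 25 0.13577899536986682
  table 0.4085
side sleeve side (602, array([ 0.5295, -0.0701]), 0.92) spigot (170, array([0.5183, 0.2493]), 1.18) pot wall (600, array([0.5194, 0.2522]), 1.59)
  lid top min/max [0.4425 0.1865] [0.5735 0.3041] [0.508  0.2453] medz 0.0708 650
  spigot top [0.5162 0.2452 0.1349] 17 0.13662169202373275
  table 0.0018
wp sleeve side (2209, array([ 0.5292, -0.0719]), 0.34) spigot (291, array([0.5184, 0.248 ]), 0.15) pot wall (27, array([0.5207, 0.2492]), 0.13)
  lid top min/max [0.4436 0.1902] [0.5755 0.3057] [0.5096 0.248 ] medz 0.0702 8619
  spigot top [0.5174 0.2476 0.1348] 190 0.13689548083260134
  table 0.0005
ws sleeve side (871, array([ 0.5276, -0.0757]), 2.06) spigot 7 pot wall (248, array([0.5205, 0.2498]), 0.35)
  lid top min/max [0.445  0.1972] [0.5462 0.2989] [0.4956 0.248 ] medz 0.0706 760
  spigot top [0.5215 0.2451 0.1347] 60 0.136534023311999
  table 0.0007
```

View pics/pot.png

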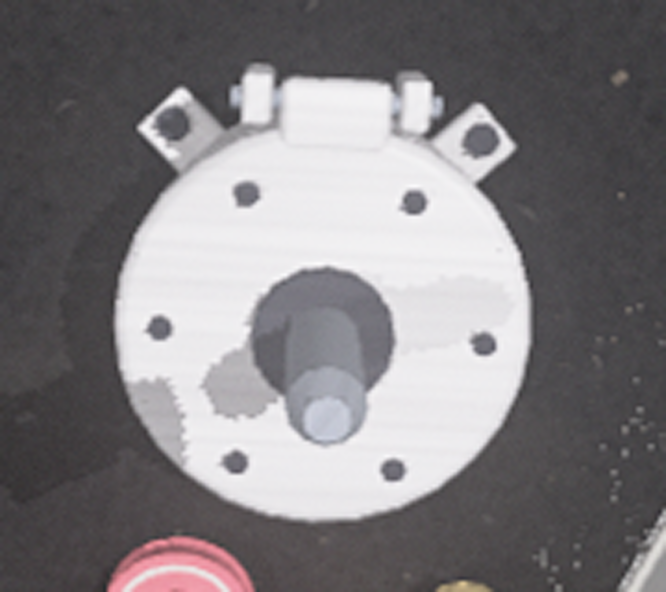

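Run:
```python
from h import *
z=np.load("wp.npz"); K,W=z["K"],z["W"]
f=lambda a,b,zz:onz(K,W,(240+a/3.7,150+b/3.7),zz)
for (p,q,zz) in(((440,105),(236,97),.066),((413,201),(246,193),.07),((484,343),(160,327),.07),((393,469),(235,461),.07)):
    a,b=f(*p,zz),f(*q,zz); d=b-a; m=(a+b)/2; print("yaw",np.arctan2(d[1],d[0])-np.pi/2,m.round(4),a.round(4),b.round(4))
    d=m[:2]-[.5183,.2485]; print("  mid dir",np.arctan2(d[1],d[0]),np.hypot(*d))
R=Rdown(2.36); x,y=.5292,-.0708
robot.reach([x,y,.2],R); robot.move_l([x,y,.077],max_speed=.1,f_stop=15)
o=robot.get_obs(); print(o["tcp_pos"],o["contact_force"].round(1))
robot.close_gripper(100); o=robot.get_obs(); print(o["finger_gap"],o["grasp_force"],o["contact_force"].round(1),o["clock"])
robot.move_l([x,y,.24],max_speed=.15); o=robot.get_obs(); print(o["finger_gap"],o["contact_force"].round(1),o["clock"])
im,d=robot.grab_frame("side"); cv2.imwrite("pics/grasp.png",cv2.resize(cv2.cvtColor(im[100:360,200:460],4),None,fx=2.2,fy=2.2))
```

```text
yaw -2.7537606107879027 [0.4585 0.226  0.066 ] [0.4482 0.2512 0.066 ] [0.4688 0.2008 0.066 ]
  mid dir -2.7815575033133357 0.06389082514525538
yaw -2.76348579968225 [0.4823 0.2344 0.07  ] [0.474  0.2553 0.07  ] [0.4907 0.2135 0.07  ]
  mid dir -2.7683644427887537 0.03861260531455273
yaw -2.766713129466025 [0.5185 0.2489 0.07  ] [0.502  0.2909 0.07  ] [0.535 0.207 0.07 ]
  mid dir 1.130784944019596 0.0004886730944860068
yaw -2.7697962658629587 [0.5549 0.2631 0.07  ] [0.5467 0.2843 0.07  ] [0.5632 0.242  0.07  ]
  mid dir 0.38006782697234953 0.039448607492937486
[ 0.52981842 -0.07087731  0.07772632] [-0.6  0.1 -0.2]
0.030529802388449948 98.51774454116821 [0.4 0.7 3.5] 6.8333
0.030749147289059895 [-0.2  0.2 -2.7] 8.0667
```

View pics/grasp.png

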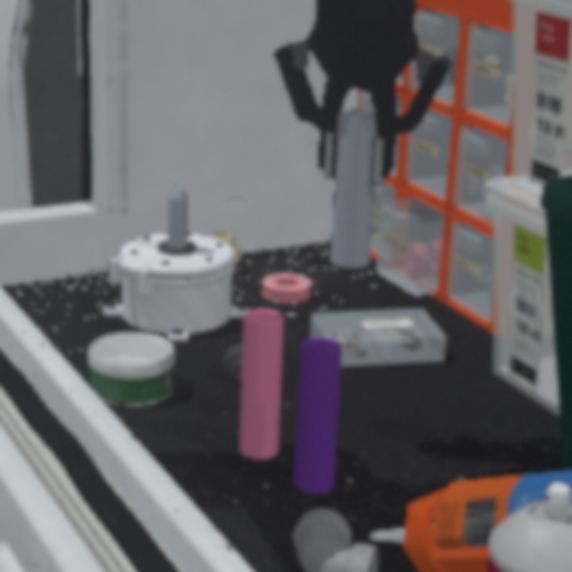

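The side view shows the sleeve held upright in the jaws at (355,190), with the pink (260,385) and purple (318,415) tubes untouched. Now I'll move above the spigot and check the sleeve's lower end against it.

```bash
cat >> h.py <<'E'
YAW=.376; C=np.array([.5185,.2487,0]); H=np.array([C[0]-.064*np.cos(YAW),C[1]-.064*np.sin(YAW),.066])
AY=np.array([-np.sin(YAW),np.cos(YAW),0]); R0=Rdown(YAW+np.pi); AX=np.array([np.cos(YAW),np.sin(YAW),0])
def st(t=""):
    o=robot.get_obs(); f=np.array(o["contact_force"]); m=np.array(o["ft_torque"])
    print(t,np.round(o["tcp_pos"],4),"F",f.round(1),"Fx,Fy pot",round(f@AX,1),round(f@AY,1),"M_ay",round(m@AY,2),"gap",round(o["finger_gap"],4),"t",round(o["clock"],2)); return o
E
python3 - <<'E'
from h import *
from scipy.optimize import least_squares
robot.reach([C[0],C[1],.235],R0); robot.dwell(.3); st()
for c in("scene","side"):
    K,W=cam(c); im,d=robot.grab_frame(c); P=cloud(K,W,d); save(im,f"pics/pre_{c}.png")
    for zr,r in(((.162,.185),.016),((.185,.205),.016),((.1,.124),.010),((.085,.105),.010)):
        m=(np.hypot(P[...,0]-C[0],P[...,1]-C[1])<.026)&(P[...,2]>zr[0])&(P[...,2]<zr[1]); q=P[m][:,:2]
        if len(q)<15: print(c,zr,len(q)); continue
        s=least_squares(lambda k:np.hypot(*(q-k).T)-r,C[:2],loss="soft_l1",f_scale=.001); print(c,zr,len(q),s.x.round(4),np.median(abs(s.fun)).round(4))
    m=(np.hypot(P[...,0]-C[0],P[...,1]-C[1])<.026)&(P[...,2]>.14); print("min z sleeve",np.percentile(P[m][:,2],1).round(4))
a=[cv2.resize(cv2.imread(f"pics/pre_{c}.png")[v:v+200,u:u+130],(390,600),interpolation=2) for c,u,v in(("scene",180,120),("side",215,80))]
cv2.imwrite("pics/pre.png",np.hstack(a))
E
```

```text
[0.5189 0.2477 0.2351] F [ 0.  -0.1 -3.3] Fx,Fy pot -0.0 -0.1 M_ay -0.02 gap 0.0302 t 9.63
scene (0.162, 0.185) 222 [0.5188 0.2486] 0.0006
scene (0.185, 0.205) 184 [0.5188 0.2487] 0.0006
scene (0.1, 0.124) 125 [0.5181 0.2497] 0.0006
scene (0.085, 0.105) 104 [0.5178 0.2496] 0.0006
min z sleeve 0.1606
side (0.162, 0.185) 145 [0.519  0.2487] 0.0015
side (0.185, 0.205) 136 [0.5193 0.2488] 0.0012
side (0.1, 0.124) 96 [0.5185 0.2494] 0.0012
side (0.085, 0.105) 84 [0.5184 0.2491] 0.0013
min z sleeve 0.1611
```

View pics/pre.png

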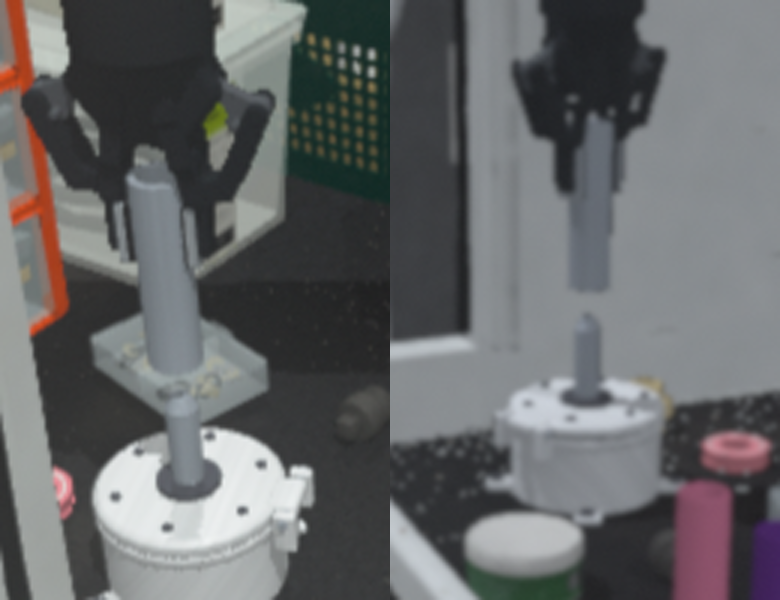

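The sleeve hangs upright and centred above the spigot, less than 1 mm off, with its lower end at z of about 0.16. I'll insert it in steps.

Run:
```python
from h import *
p=C+[-.0007,.0007,0]
for z in(.208,.195):
    s=robot.move_l([p[0],p[1],z],max_speed=.05,f_stop=10); o=st(f"{z} stop={s}")
    if s: break
else:
    for z in(.175,.160):
        # comply to side force
        f=np.array(o["contact_force"]); p[:2]+=np.clip(f[:2]*2e-4,-.0006,.0006)
        s=robot.move_l([p[0],p[1],z],max_speed=.05,f_stop=20); o=st(f"{z} stop={s} p={p.round(4)}")
        if s: break
```

```text
0.208 stop=False [0.5178 0.2494 0.2079] F [ 0.2  0.5 -3. ] Fx,Fy pot 0.4 0.4 M_ay 0.01 gap 0.0304 t 10.43
0.195 stop=False [0.5175 0.2493 0.1945] F [-0.2  0.3 -1.9] Fx,Fy pot -0.1 0.3 M_ay 0.01 gap 0.0302 t 10.83
0.175 stop=False p=[0.5178 0.2495 0.    ] [0.5175 0.2494 0.1746] F [ 0.1 -0.6 -1.9] Fx,Fy pot -0.2 -0.6 M_ay 0.03 gap 0.0304 t 11.38
0.16 stop=False p=[0.5178 0.2493 0.    ] [0.5175 0.2493 0.1595] F [-0.3  0.9 -2.1] Fx,Fy pot 0.0 0.9 M_ay 0.01 gap 0.0305 t 11.83
```

Run:
```python
from h import *
s=robot.move_l([.5178,.2493,.142],max_speed=.02,f_stop=20); st(f"stop={s}"); robot.dwell(.3); st()
K,W=cam("side"); im,d=robot.grab_frame("side"); P=cloud(K,W,d)
K,W=cam("scene"); im2,d2=robot.grab_frame("scene")
cv2.imwrite("pics/seat.png",np.hstack([cv2.resize(cv2.cvtColor(a,4),(390,480),interpolation=2) for a in(im2[170:330,180:310],im[130:290,215:345])]))
```

```text
stop=True [0.518  0.2494 0.1525] F [-1.2 -0.3  5. ] Fx,Fy pot -1.2 0.2 M_ay 0.33 gap 0.0308 t 12.38
 [0.518  0.2495 0.1525] F [-0.2  0.3  5.5] Fx,Fy pot -0.1 0.3 M_ay 0.33 gap 0.0302 t 12.68
```

View pics/seat.png

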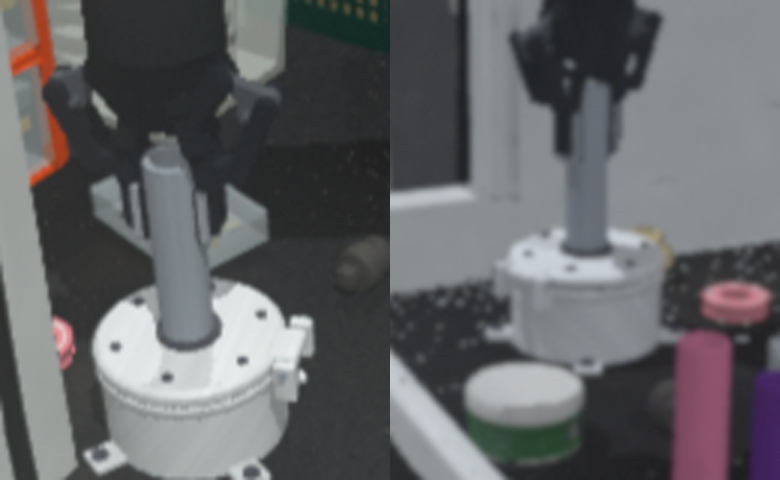

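The sleeve's end rests on the shoulder in both views, at (190,340) and (585,248), with TCP z at 0.1525 as expected. Next comes the pull, in small arcs about the hinge. I'll track the lid angle by fitting a plane to the depth.

```bash
cat >> h.py <<'E'
T0=np.array([.518,.2495,.152]); F0=np.array([.518,.2495,.075])
def pose(th,p):
    A=roty(AY,-p); x=F0+A@(T0-F0)+AX*.001*min(p/.045,1)+np.array([0,0,.016*p])
    B=roty(AY,-th); return H+B@(x-H), B@A@R0
def lid():
    r=[]
    for c in("scene","side"):
        K,W=cam(c); im,d=robot.grab_frame(c); P=cloud(K,W,d); q=(P-H)@np.stack([AX,AY,[0,0,1]],1)
        rr=np.hypot(q[...,0]-.064,q[...,1]); m=(rr>.026)&(rr<.052)&(q[...,2]>-.006)&(q[...,2]<.065); q=q[m]
        # rotate-fit plane robustly
        k=np.zeros(3); w=np.ones(len(q))
        for _ in range(15):
            A=np.c_[q[:,0]-.064,q[:,1],np.ones(len(q))]; k=np.linalg.lstsq(A*w[:,None],q[:,2]*w,rcond=None)[0]; w=1/(1+(np.abs(A@k-q[:,2])/.0015)**2)
        r+=[round(float(np.arctan(k[0])),3),round(float(k[2]),4)]
    return r
E
python3 - <<'E'
from h import *
print(lid())
for p in(.02,.04,.055):
    robot.move_l(*pose(0,p),max_speed=.03); st(p)
for th in(.01,.02):
    robot.move_l(*pose(th,.055),max_speed=.03); st(th)
print(lid())
E
```

```text
[0.0, 0.0031, 0.0, 0.0052]
0.02 [0.517  0.2491 0.1528] F [-0.7 -1.3  2.6] Fx,Fy pot -1.1 -0.9 M_ay 0.33 gap 0.0305 t 13.13
0.04 [0.516  0.2487 0.153 ] F [-0.6 -1.4  4. ] Fx,Fy pot -1.1 -1.1 M_ay 0.53 gap 0.0306 t 13.38
0.055 [0.5154 0.2483 0.1531] F [ 0.1 -1.4  3.7] Fx,Fy pot -0.4 -1.4 M_ay 0.33 gap 0.0302 t 13.63
0.01 [0.5148 0.2481 0.1534] F [2.9 0.3 0.8] Fx,Fy pot 2.8 -0.8 M_ay -0.1 gap 0.0305 t 13.88
0.02 [0.5142 0.2478 0.1536] F [ 6.3  1.5 -3. ] Fx,Fy pot 6.4 -0.9 M_ay -0.44 gap 0.0302 t 14.13
[0.004, 0.0035, 0.007, 0.0054]
```

Run:
```python
from h import *
for th in np.arange(.03,.111,.01):
    robot.move_l(*pose(th,.055),max_speed=.02); o=st(round(th,3))
    if np.linalg.norm(o["contact_force"])>70: break
    if abs(th*100%3)<.1 or th>.1: print(lid())
```

```text
0.03 [0.5136 0.2475 0.1541] F [ 7.   1.  -3.3] Fx,Fy pot 6.9 -1.7 M_ay -0.6 gap 0.0303 t 14.48
[0.011, 0.0039, 0.014, 0.0059]
0.04 [0.5126 0.2471 0.1548] F [ 6.  -0.  -3.4] Fx,Fy pot 5.5 -2.2 M_ay -0.55 gap 0.03 t 14.83
0.05 [0.5116 0.2467 0.1555] F [ 5.7 -0.1 -1.9] Fx,Fy pot 5.3 -2.2 M_ay -0.48 gap 0.0301 t 15.08
0.06 [0.5106 0.2463 0.1563] F [ 4.2  0.4 -1.9] Fx,Fy pot 4.0 -1.2 M_ay -0.69 gap 0.0305 t 15.33
[0.051, 0.0064, 0.052, 0.0083]
0.07 [0.5096 0.2459 0.1571] F [ 3.8 -1.5 -0.1] Fx,Fy pot 3.0 -2.8 M_ay -0.69 gap 0.0307 t 15.68
0.08 [0.5084 0.2458 0.1581] F [ 2.7 -0.2  3.7] Fx,Fy pot 2.4 -1.2 M_ay -0.4 gap 0.0301 t 15.93
0.09 [0.5075 0.2455 0.1593] F [ 0.5 -2.2  8.5] Fx,Fy pot -0.3 -2.2 M_ay 0.04 gap 0.0308 t 16.18
[0.106, 0.0102, 0.109, 0.0123]
0.1 [0.5066 0.2451 0.1593] F [ 1.6 -1.   6.4] Fx,Fy pot 1.1 -1.5 M_ay -0.18 gap 0.0304 t 16.53
0.11 [0.5059 0.2448 0.1594] F [ 2.9 -0.4  4.6] Fx,Fy pot 2.6 -1.5 M_ay -0.39 gap 0.0303 t 16.78
[0.109, 0.0103, 0.111, 0.0122]
```

Run:
```python
from h import *
th=.15; robot.move_l(*pose(th,.055),max_speed=.02); robot.dwell(.3); st(th)
for k in range(4):
    l=lid(); a=(l[0]+l[2])/2; print(round(th,4),l)
    if abs(a-.161)<.004: break
    th+=np.clip(.161-a,-.02,.02); robot.move_l(*pose(th,.055),max_speed=.02); robot.dwell(.3); st(th)
# sleeve axis versus lid, in lid frame
from scipy.optimize import least_squares
for c in("scene","side"):
    K,W=cam(c); im,d=robot.grab_frame(c); P=cloud(K,W,d); q=((P-H)@np.stack([AX,AY,[0,0,1]],1))@roty([0,1,0],-a)
    for z0,z1 in((.012,.03),(.03,.05),(.05,.068)):
        m=(np.hypot(q[...,0]-.062,q[...,1])<.028)&(q[...,2]>z0)&(q[...,2]<z1); g=q[m][:,:2]
        s=least_squares(lambda k:np.hypot(*(g-k).T)-.016,[.064,0],loss="soft_l1",f_scale=.001); print(c,z0,len(g),s.x.round(4))
    if c=="scene": A=im
    r=[(np.round(x["location"],1).tolist(),round(x["conf"],2)) for x in robot.mark_of(c,"lid_far_rim")]; g=H+roty(AY,-.16)@(AX*.122-[0,0,.0055]); print(r,proj(K,W,g).round(1))
cv2.imwrite("pics/end.png",np.hstack([cv2.resize(cv2.cvtColor(x,4),(390,480),interpolation=2) for x in(A[170:330,180:310],im[130:290,215:345])]))
```

```text
0.15 [0.5027 0.2435 0.1611] F [ 4.2 -0.7  5. ] Fx,Fy pot 3.7 -2.2 M_ay -0.55 gap 0.0302 t 17.54
0.15 [0.146, 0.0125, 0.143, 0.0144]
0.1665 [0.5012 0.2429 0.1618] F [ 4.9 -0.5  5.9] Fx,Fy pot 4.4 -2.2 M_ay -0.69 gap 0.0302 t 18.19
0.1665 [0.16, 0.0136, 0.166, 0.0157]
scene 0.012 141 [0.0645 0.0017]
scene 0.03 158 [0.0636 0.0018]
scene 0.05 143 [0.0625 0.0017]
[([211.4, 273.5], 0.74)] [211.9 272. ]
side 0.012 105 [0.0652 0.0016]
side 0.03 117 [0.064 0.002]
side 0.05 104 [0.0626 0.0017]
[([295.9, 202.4], 0.92)] [297.6 203.3]
```

View pics/end.png

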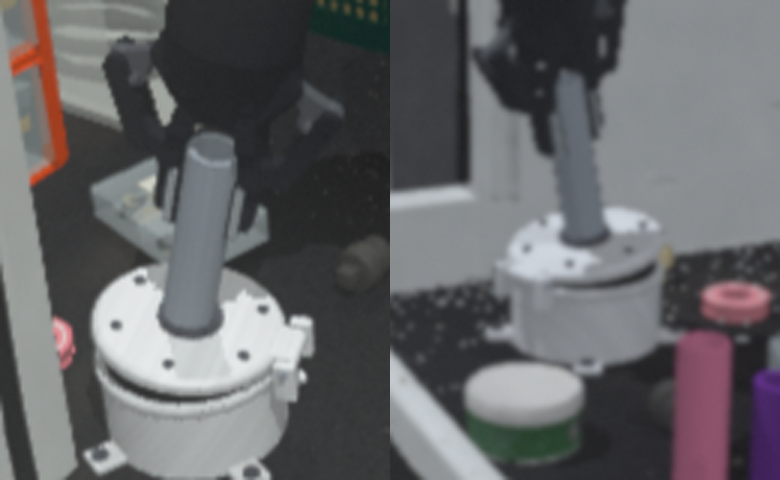

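The lid's far rim now stands clear at (180,395) and (640,272). The measured lid angle is about 0.163 rad, a gap of about 20 mm, and the sleeve's end is still on the shoulder. I'll check for drift, then hand in.

Run:
```python
from h import *
robot.dwell(1.0); st(); l=lid(); print(l)
if abs((l[0]+l[2])/2-.161)<.008: print(robot.hand_in())
```

```text
[0.5012 0.2429 0.1618] F [4.1 0.  5. ] Fx,Fy pot 3.8 -1.5 M_ay -0.72 gap 0.0304 t 19.49
[0.163, 0.0136, 0.167, 0.0157]
the job is handed in; nothing more can be done
None
```

I handed the job in at about 19.5 s: the sleeve is fully down on the spigot and still gripped, and the lid is broken free and held still at about 0.165 rad, roughly a 20 mm gap.

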